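Clear the offcuts and lift the carrier off its dowels

TASK

Take the orange scraper block and with it (not by hand) wipe the three brass offcuts off the blue carrier plate, over its end into the black scrap bin and not into the white tag bin, while the carrier stays on its dowels; then stand the scraper upright on the bare bench beside the silver fixture plate. After that grip the carrier across its middle and lift it straight up off the dowels, level all the way, and finish while holding it level and still about 10 cm above the riser blocks, so that a colleague can change the blocks: do not put it down or let go. Leave the bottle, the stepped gauge and the brush where they are.

Things in the scene. Friction and masses are not known exactly. Their poses are not given: they have to be found in the camera images.
- fixture: the fixed unloading fixture: silver perforated plate 220 (its x) x 430 (its y) x 12 mm with two dark riser blocks 50 x 24 mm centred at its y = +-90 mm, tops 57 mm above the bench; an 8 mm dowel on each block rises 10 mm more (to 67). Toe clamps by the blocks reach x = +-48 mm, 23 mm high; for |y| < 78 mm the plate is bare. Origin: centre of the plate's underside. Yaw within +-17 degrees.
- carrier: the blue carrier plate, loose, 0.4 to 0.65 kg, balanced about its middle: 62 (its x) x 240 (its y) x 14 mm, flat top. It lies on the riser blocks, axes along the fixture's, underside 57 and top 71 mm above the bench. A U-slot 12 mm wide, 37 mm deep in each end stands round a dowel (2 to 3 mm play). Its ends overhang the bins' near rims by 14 mm. Origin: centre of its underside.
- scraper: the scraper block, loose, 0.1 to 0.16 kg, standing on the bench left or right of the fixture: white flat-bottomed blade 26 (its x) x 70 (its y) mm, orange collar 30 mm thick up to 24 mm height, then an orange grip 22 mm thick (its x; grip it so) and 44 mm wide (its y) up to 82 mm height. It wipes along its x, either way. Origin: centre of the blade's underside.
- offcut1: a loose brass offcut, a small block 22 x 14 x 6 mm lying flat on the carrier's top (14 g); origin at the centre of its underside. It lies anywhere within 70 mm of the carrier's middle lengthwise and 10 mm sideways, at any yaw.
- offcut2: a loose brass offcut, a small block 18 x 16 x 6 mm lying flat on the carrier's top (14 g); origin at the centre of its underside. It lies anywhere within 70 mm of the carrier's middle lengthwise and 10 mm sideways, at any yaw.
- offcut3: a loose brass offcut, a small block 24 x 12 x 6 mm lying flat on the carrier's top (14 g); origin at the centre of its underside. It lies anywhere within 70 mm of the carrier's middle lengthwise and 10 mm sideways, at any yaw.
- scrap_bin: the black open scrap bin, fixed, at either end of the carrier (it and the white bin change places): outside 130 (its x) x 100 (its y) x 38 mm, walls 3 mm, axes along the fixture's, on the fixture plate, rim 50 mm above the bench (7 mm below the carrier's underside), its middle 156 mm from the fixture's. Origin: centre of its underside.
- tag_bin: the white open bin of the same size with finished silver tags in it, fixed, at the other end of the carrier. No offcut may get into it. Origin: centre of its underside.
- bottle: a clear plastic bottle with blue cap, 52 mm across, 130 mm tall, standing left or right of the fixture, on the side where the scraper is not. Origin: centre of its underside. Bystander: leave it alone.
- gauge: a stepped aluminium focus gauge 40 x 72 mm, 56 mm tall at its highest step, on the robot's left. Origin: centre of its underside. Bystander: leave it alone.
- brush: a hand brush 170 mm long lying on the robot's right. Origin at its middle. Bystander: leave it alone.
Not all that is in view belongs to the job. There is more than one size of the carrier; the one meant has the size given above.

How it is judged:
By the outcome, as a careful person would: the job done as asked, in the order asked, and still so for the second after the job is handed in, while the arm keeps its last pose, push and grip.
It also fails if it takes over 72 s, if anything falls off the work surface, if the arm or the gripper's body presses on something with over 40 N, if the wrist force passes 120 N, or if a joint passes its speed limit or range.

ROBOT

A 6-joint arm with a two-finger parallel gripper is mounted at the origin on the work surface. World frame = base frame: x ahead of the robot, y to its left, z up, the work surface at z = 0. Lengths are in m, angles in degrees, forces in N, time in s.
With the tool pointing down it reaches from about 0.25 to 0.725 m from the base axis. Payload 9.7 kg.
Tool frame: the origin (TCP) lies where the fingers leave the gripper's body, on its centre line; the fingertips stand 73 mm ahead of it and the grasp point (between the pads) lies 54 mm ahead of it; y points along the fingers, x is the direction in which the jaws open and shut, and the axes are right-handed (so a half turn about y gives the same grasp; the last joint's range is limited). The gripper opens to 85 mm and grips with 20 to 120 N. Pads are 22 mm wide; open, the fingers measure 114 mm over their backs; the gripper's body (76 mm by 85 mm) begins 54 mm behind the grasp point. The pads swing forward as they close: fully open they stand 13 mm farther back than shut.
Start: joints at [73.109, 4.979, 10.078, 95.1, 0, 90], TCP at [0.16, 0.526, 0.304] pointing down, gripper open.
Joint ranges: [-179.16, 179.16], [-48.56, 103.87], [-65.8, 70.77], [-126.05, 130.52], [-82.76, 87.17], [-180, 180]. Speed limits (degrees/s): [127.2, 127.2, 147.25, 180, 180, 180].

INTERFACE

Orientations are given as [roll, pitch, yaw] about the fixed x, y, z axes, in that order (R = Rz(yaw) Ry(pitch) Rx(roll)).
In Python, from workcell import sensors, imaging, bot, models gives the robot as it stands.
- The arm moves only by the tool arm_command, never from a script. Its argument "rows" is one flat list of numbers, 7 for each row, row after row: the shift along the tool's x, y, z in cm, then the turn, a rotation vector about the tool's x, y, z in degrees, then the gripper's target within -1 to 1 (fully open at 1, half-way at 0, shut at -1). A call has 1 to 12 rows; each row is the pose to reach, as a shift and turn from the pose commanded when the call began, along the tool's axes at that moment; what a row does not reach only later rows make up. A row lasts 1/12 s, in which the tool goes at most 41.7 mm and 7.16 degrees, less where a joint would pass 70% of its speed; a pose out of reach is approached as far as the arm can. A call with a gripper value outside its range is refused whole. The fingers move at their own pace and stop on an object; "force" is the grip in N (left out, the last holds). Time passes only in rows, so rows that repeat a pose let the fingers close. It gives the time, the measured TCP pose, the force and the opening at its end, in the units of the state.
- sensors.get_obs(): the state, without advancing time (a new reading comes with each control period).
- imaging.camera(name): name is "scene" or "side" or "wrist"; returns a dict with "pixels" (480x640x3 uint8, blue, green, red), "z_map" (480x640 float32, m along the optical axis (not along the pixel's ray), 0 where there is no reading), "camera_matrix" (3x3 intrinsics, pixels), "world_from_camera" (4x4, takes a point from camera to world coordinates). Camera axes: x right, y up, looking along -z (the intrinsics and any distortion apply to the point x, -y, -z); pixel columns grow to the right and rows downward; lengths in m; the calibration is good to about 2 mm. A picture is of the moment at which its call begins.
- bot.job_done(): hands the job in, once; it reports no verdict.
Trained networks look in the newest picture that a camera, given by its name, has taken for a name from the list of things; names that differ only in an ending like _2 or _b are one class to them, and where a whole thing is asked for, a point or a joint stands for the part that bears it (a point fixed in the world has none). Each returns a list of dicts, best first, with "conf" (0 to 1); they miss things now and then, are a little off and sometimes report something else, mostly with a low value. They report only what shows in the picture. A call takes as long as a camera call. They do not tell look-alikes from the thing itself.
- models.search_frame(thing, camera): "extent" ([centre column, centre row, width, height] in pixels, round what is visible of it).
- models.spot_point(thing, camera): "location" ([column, row] in pixels: a listed point, or the origin of a listed thing).
The state is a dict: "time": time; "q": joint angles; "qd": joint speeds; "joint_efforts": joint torques, N m; "ee_pos": TCP position; "tcp_rot": TCP orientation; "wrist_force": force on the tool from outside, world axes, zero at the start; "torque": the same for the moment, N m; "opening": finger opening in m.
Only numpy, scipy, OpenCV 4.12 (cv2) and the standard library are available. Lean on these libraries where they do the work, as an engineer would, in place of code of your own. Each camera call takes 0.05 s, during which the arm holds its last target.

## Working session

There is one attempt and no reset: what is moved stays moved. The work goes in short steps, Python scripts to look and compute and a tool call to move; the robot and the scene stay as the last step left them, time stands still between calls to the robot, and variables do not carry over. Pictures are saved under pics/ and viewed, and the job is handed in when it is done.

Besides the shell and the picture viewer there is one more tool, called after "Request:" by a JSON object that holds its "fn" and its "kwargs". arm_command: Moves the arm, as the interface text tells. Its arguments: {"type":"object","properties":{"rows":{"type":"array","items":{"type":"number"}},"force":{"type":"number"}},"required":["rows"]}

```bash
ls; mkdir -p pics
python3 - <<'E'
from workcell import sensors, imaging, bot, models
import cv2
print(sensors.get_obs())
for n in ["scene","side","wrist"]:
    c=imaging.camera(n); cv2.imwrite(f"pics/a_{n}.png",c["pixels"]); print(n,c["camera_matrix"].round(1).tolist(),c["world_from_camera"].round(3).tolist())
    for t in ["fixture","carrier","scraper","offcut1","offcut2","offcut3","scrap_bin","tag_bin","bottle","gauge","brush"]:
        print(t,[(round(d["conf"],2),[round(v) for v in d["location"]]) for d in models.spot_point(t,n)][:4])
E
```

```text
pics
{'time': 0.0, 'q': array([7.31079814e+01, 5.01208474e+00, 1.00343318e+01, 9.50992284e+01,
       8.04866817e-04, 9.00002339e+01]), 'qd': array([-0.07053205,  0.11985353, -0.01202595,  0.04915997, -0.0055157 ,
       -0.0073486 ]), 'joint_efforts': array([ 2.08423662e-03, -5.20382416e+01,  4.64810157e+01,  1.62127521e-02,
        2.07078656e-04,  1.29349894e-05]), 'ee_pos': array([0.15977258, 0.52614724, 0.30317246]), 'tcp_rot': array([-8.99991954e+01,  7.69813866e-02,  7.31077475e+01]), 'wrist_force': array([-0.50730279,  0.12791718, -0.19848318]), 'torque': array([-0.01225193, -0.02418961, -0.00425709]), 'opening': 0.0854655328991914}
scene [[498.3, 0.0, 310.6], [0.0, 498.3, 236.6], [0.0, 0.0, 1.0]] [[0.411, -0.564, 0.716, 1.069], [0.911, 0.268, -0.312, -0.292], [-0.016, 0.781, 0.624, 0.666], [0.0, 0.0, 0.0, 1.0]]
fixture [(0.77, [370, 317])]
carrier [(0.78, [384, 180]), (0.6, [366, 298])]
scraper [(0.56, [120, 389])]
offcut1 [(0.67, [365, 286]), (0.53, [402, 282]), (0.49, [333, 292])]
offcut2 [(0.67, [365, 286]), (0.53, [402, 282]), (0.49, [333, 292])]
offcut3 [(0.67, [365, 28
[... 559 characters left out ...]
cut1 [(0.63, [377, 240]), (0.52, [380, 211]), (0.43, [384, 227])]
offcut2 [(0.63, [377, 240]), (0.52, [380, 211]), (0.43, [384, 227])]
offcut3 [(0.63, [377, 240]), (0.52, [380, 211]), (0.43, [384, 227])]
scrap_bin [(0.89, [373, 284])]
tag_bin [(0.97, [383, 204]), (0.38, [376, 240])]
bottle [(0.71, [345, 164])]
gauge [(0.57, [305, 192])]
brush [(0.87, [324, 368])]
wrist [[380.9, 0.0, 311.7], [0.0, 380.9, 246.0], [0.0, 0.0, 1.0]] [[0.291, -0.919, -0.265, 0.092], [0.957, 0.279, 0.081, 0.548], [-0.0, -0.277, 0.961, 0.374], [0.0, 0.0, 0.0, 1.0]]
fixture []
carrier [(0.67, [115, 290])]
scraper []
offcut1 []
offcut2 []
offcut3 []
scrap_bin []
tag_bin []
bottle []
gauge [(0.92, [194, 427])]
brush []
```

View pics/a_scene.png

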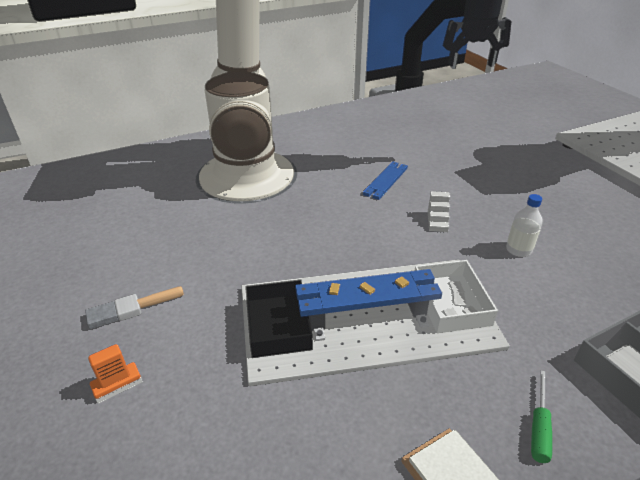

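View pics/a_side.png

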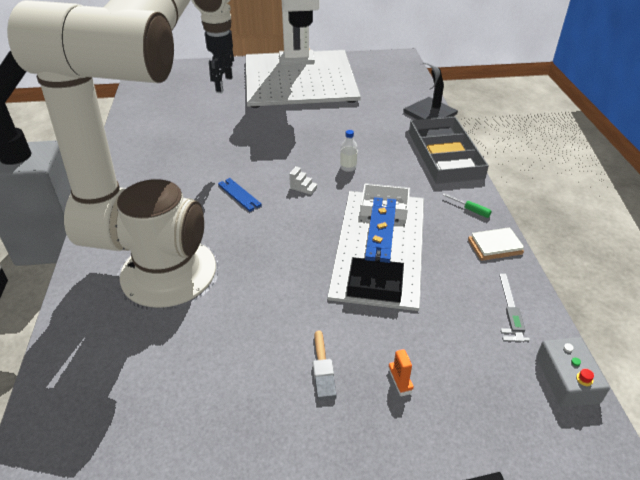

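View pics/a_wrist.png

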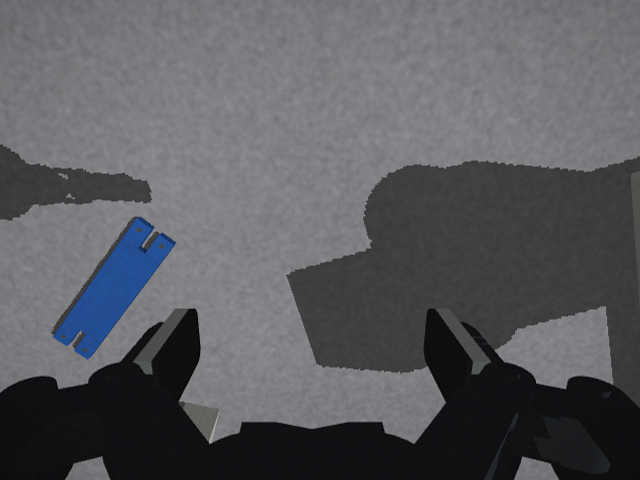

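The scene view shows the carrier on the fixture at about (367,290). The black bin is at its right end (278,322), the white bin at its left (455,300), and the scraper at (115,375). The smaller blue plate at (385,180) is the decoy. Next I measure these with depth.

```bash
cat > h.py <<'E'
from workcell import sensors, imaging, bot, models
import cv2, numpy as np
def cloud(c):
    K=c["camera_matrix"];T=c["world_from_camera"];z=c["z_map"]
    v,u=np.mgrid[:480,:640]
    x=(u-K[0,2])/K[0,0]*z; y=(v-K[1,2])/K[1,1]*z
    P=np.stack([x,-y,-z],-1)
    W=P@T[:3,:3].T+T[:3,3]; W[z<=0]=np.nan
    return W
def hsv(c): return cv2.cvtColor(c["pixels"],cv2.COLOR_BGR2HSV)
def blob(c,W,lo,hi,box,zr):
    m=cv2.inRange(hsv(c),np.array(lo),np.array(hi))>0
    with np.errstate(invalid='ignore'):
        m&=(W[...,0]>box[0])&(W[...,0]<box[1])&(W[...,1]>box[2])&(W[...,1]<box[3])&(W[...,2]>zr[0])&(W[...,2]<zr[1])
    return m
def rect(P):
    r=cv2.minAreaRect((P[:,:2]*1000).astype(np.float32)); return [np.round(x,1) for x in r]
def project(c,p):
    K=c["camera_matrix"];T=np.linalg.inv(c["world_from_camera"]);q=T[:3,:3]@p+T[:3,3]
    return K[0,0]*q[0]/-q[2]+K[0,2], K[1,1]*-q[1]/-q[2]+K[1,2]
E
cat > m1.py <<'E'
from h import *
for n in ["scene","side"]:
    c=imaging.camera(n);W=cloud(c)
    print(n)
    B=(.2,.9,-.6,.6)
    m=blob(c,W,(100,120,60),(125,255,255),B,(.055,.09)); P=W[m]; print("carrier",m.sum(),P.mean(0).round(4),np.median(P[:,2]).round(4))
    nn,l,s,_=cv2.connectedComponentsWithStats(m.astype(np.uint8))
    k=1+np.argmax(s[1:,4]);P=W[l==k];P=P[abs(P[:,2]-np.median(P[:,2]))<.004];print(s[1:].tolist()[:5],rect(P))
    m=blob(c,W,(3,150,80),(20,255,255),B,(.005,.12)); P=W[m];P=P[P[:,1]<-.15]
    print("scraper",len(P),P.min(0).round(4),P.max(0).round(4));Q=P[P[:,2]>P[:,2].max()-.006];print("top",len(Q),Q.mean(0).round(4),rect(Q)); Q=P[(P[:,2]<.03)&(P[:,2]>.02)];print("collar",len(Q),rect(Q))
    m=blob(c,W,(15,90,80),(30,255,255),B,(.068,.09)); nn,l,s,ce=cv2.connectedComponentsWithStats(m.astype(np.uint8))
    for k in range(1,nn):
        if s[k,4]>8: print("off",s[k,4],W[l==k].mean(0).round(4),ce[k].round())
    # fixture plate z~.012 + bench
    with np.errstate(invalid='ignore'): m=(W[...,2]>.007)&(W[...,2]<.018)&(W[...,0]>.2)&(W[...,0]<.8)&(W[...,1]>-.4)&(W[...,1]<.4)&(hsv(c)[...,1]<40)&(hsv(c)[...,2]>130)
    nn,l,s,_=cv2.connectedComponentsWithStats(m.astype(np.uint8));k=1+np.argmax(s[1:,4]);print("fix",s[k],rect(W[l==k]),np.median(W[l==k][:,2]))
    with np.errstate(invalid='ignore'): m=(abs(W[...,2])<.02)&(W[...,0]>.25)&(W[...,0]<.7)&(W[...,1]>-.35)&(W[...,1]<-.22)
    print("bench z",np.median(W[m][:,2]))
    for box,nm in (((.2,.8,-.3,.35),"black"),):
        with np.errstate(invalid='ignore'): m=(hsv(c)[...,2]<60)&(W[...,2]>.045)&(W[...,2]<.056)&(W[...,0]>.25)&(W[...,0]<.75)&(abs(W[...,1])<.4)
        if m.sum()>10: print("black rim",m.sum(),rect(W[m]))
E
python3 m1.py
```

```text
scene
carrier 3708 [0.5596 0.0275 0.0686] 0.0697
[[295, 269, 146, 47, 3708]] [array([556. ,  35.2]), array([239.6,  64.2]), np.float64(74.3)]
scraper 1579 [ 0.4993 -0.4211  0.0127] [ 0.538  -0.3499  0.0851]
top 316 [ 0.52   -0.3853  0.0815] [array([ 519.4, -385.5]), array([21.2, 42.6]), np.float64(11.8)]
collar 462 [array([ 519.2, -385.5]), array([30.4, 69. ]), np.float64(9.7)]
off 90 [0.5692 0.0932 0.075 ] [402. 282.]
off 88 [ 0.5356 -0.0181  0.0758] [334. 289.]
off 93 [0.5571 0.0329 0.0754] [367. 288.]
fix [ 247  319  262   64 8047] [array([620.7,  18.2]), array([428.7,  87.8]), np.float64(74.5)] 0.011113251182478412
bench z -0.0003297100992535329
black rim 424 [array([ 518.6, -101.4]), array([125.5, 130.9]), np.float64(74.5)]
side
carrier 1207 [0.5482 0.021  0.0703] 0.0707
[[365, 198, 31, 65, 1207]] [array([551.4,  35.1]), array([244.7,  61.3]), np.float64(74.4)]
scraper 670 [ 0.4959 -0.4741  0.015 ] [ 0.8743 -0.351   0.0859]
top 149 [ 0.5148 -0.3866  0.0823] [array([ 514.7, -386. ]), array([21.6, 42.4]), np.float64(9.5)]
collar 178 [array([ 513.6, -385.2]), array([29.3, 71.5]), np.float64(12.3)]
off 29 [0.5655 0.0939 0.0766] [382. 210.]
off 32 [0.5528 0.0335 0.0766] [382. 225.]
off 37 [ 0.5311 -0.0166  0.0764] [377. 239.]
off 107 [ 0.5167 -0.3836  0.0819] [404. 357.]
fix [ 384  197   40  112 2349] [array([622.7,  18.6]), array([435.3,  82.7]), np.float64(73.6)] 0.011895229200047153
bench z -5.6677134542049146e-05
black rim 225 [array([ 512.1, -111.2]), array([111.3, 125.7]), np.float64(73.9)]
```

```bash
cat >> h.py <<'E'
from scipy.spatial.transform import Rotation as R
def goto(x,y,z,yaw,roll=-90,pitch=0):
    o=sensors.get_obs(); A=R.from_euler('xyz',o["tcp_rot"],degrees=True);B=R.from_euler('xyz',[roll,pitch,yaw],degrees=True)
    s=A.inv().apply(np.array([x,y,z])-o["ee_pos"])*100; r=(A.inv()*B).as_rotvec(degrees=True)
    print("t",round(o["time"],2),"pos",o["ee_pos"].round(4),"rot",o["tcp_rot"].round(2),"F",o["wrist_force"].round(1),"q",o["q"].round(1),"open",round(o["opening"],4))
    print("shift cm",s.round(2),"turn",r.round(2))
E
python3 - <<'E'
from h import *
c=imaging.camera("scene");W=cloud(c)
with np.errstate(invalid='ignore'):
    m=(W[...,2]>.008)&(W[...,2]<.2)&(W[...,0]>.2)&(W[...,0]<.75)&(W[...,1]>-.55)&(W[...,1]<.5)
nn,l,s,ce=cv2.connectedComponentsWithStats(m.astype(np.uint8))
for k in range(1,nn):
    if s[k,4]>60: P=W[l==k]; print(ce[k].round(),P.min(0).round(3),P.max(0).round(3),rect(P))
goto(.517,-.386,.20,10.8)
E
```

```text
[377. 188.] [0.2   0.219 0.008] [0.244 0.309 0.012] [array([207.9, 262.6]), array([43., 85.]), np.float64(33.8)]
[439. 209.] [0.332 0.283 0.008] [0.416 0.351 0.057] [array([374.7, 317. ]), array([40.5, 78.7]), np.float64(58.1)]
[526. 227.] [0.502 0.384 0.008] [0.554 0.433 0.131] [array([530. , 405.9]), array([51.7, 41.8]), np.float64(46.7)]
[366. 319.] [ 0.393 -0.2    0.008] [0.718 0.269 0.079] [array([555.1,  36. ]), array([430.1, 223.9]), np.float64(74.6)]
[127. 306.] [ 0.337 -0.416  0.008] [ 0.384 -0.246  0.023] [array([ 359.7, -331. ]), array([ 46. , 169.8]), np.float64(1.6)]
[111. 372.] [ 0.498 -0.422  0.008] [ 0.539 -0.35   0.085] [array([ 519.2, -385.7]), array([32.3, 69.8]), np.float64(9.4)]
t 1.95 pos [0.1598 0.5263 0.3039] rot [-90.    -0.    73.11] F [ 0.7 -0.4  0.1] q [73.1  5.  10.1 95.1 -0.  90. ] open 0.0854
shift cm [-76.92  10.39 -60.68] turn [-0.   62.31  0.  ]
```

Request:
{"fn": "arm_command", "kwargs": {"rows": [-77, 8, -60.7, 0, 62.3, 0, 0, -77, 8, -60.7, 0, 62.3, 0, 0, -77, 8, -60.7, 0, 62.3, 0, 0, -77, 8, -60.7, 0, 62.3, 0, 0, -77, 8, -60.7, 0, 62.3, 0, 0, -77, 8, -60.7, 0, 62.3, 0, 0, -77, 8, -60.7, 0, 62.3, 0, 0, -77, 8, -60.7, 0, 62.3, 0, 0, -77, 8, -60.7, 0, 62.3, 0, 0, -77, 8, -60.7, 0, 62.3, 0, 0, -77, 8, -60.7, 0, 62.3, 0, 0, -77, 8, -60.7, 0, 62.3, 0, 0]}}

```text
time: 2.95
ee_pos: [0.3413, 0.0601, 0.2635]
tcp_rot: [-90.0, -0.1, 10.8]
wrist_force: [0.6, 0.5, -0.1]
opening: 0.0428
```

```bash
python3 -c "
from h import *
goto(.517,-.386,.20,10.8)"
```

```text
t 2.95 pos [0.3413 0.0601 0.2635] rot [-90.    -0.09  10.82] F [ 0.6  0.5 -0.1] q [ 10.  -23.7 -19.3  94.3   0.   89.2] open 0.0428
shift cm [  8.87   6.36 -47.12] turn [-0.    0.02  0.09]
```

Request:
{"fn": "arm_command", "kwargs": {"rows": [8.9, 6.4, -46, 0, 0, 0, 0, 8.9, 6.4, -46, 0, 0, 0, 0, 8.9, 6.4, -46, 0, 0, 0, 0, 8.9, 6.4, -46, 0, 0, 0, 0, 8.9, 6.4, -46, 0, 0, 0, 0, 8.9, 6.4, -46, 0, 0, 0, 0, 8.9, 6.4, -46, 0, 0, 0, 0, 8.9, 6.4, -46, 0, 0, 0, 0, 8.9, 6.4, -46, 0, 0, 0, 0, 8.9, 6.4, -46, 0, 0, 0, 0, 8.9, 6.4, -46, 0, 0, 0, 0, 8.9, 6.4, -46, 0, 0, 0, 0]}}

```text
time: 3.95
ee_pos: [0.5156, -0.3772, 0.1968]
tcp_rot: [-90.0, 0.1, 10.7]
wrist_force: [0.7, -0.8, -0.5]
opening: 0.043
```

```bash
python3 -c "
from h import *
c=imaging.camera('wrist');cv2.imwrite('pics/b_wrist.png',c['pixels']);W=cloud(c)
m=blob(c,W,(3,150,80),(20,255,255),(.4,.65,-.55,-.25),(.005,.12));P=W[m]
print(len(P),P.min(0),P.max(0))
Q=P[P[:,2]>P[:,2].max()-.006];print('top',len(Q),Q.mean(0).round(4),rect(Q))
Q=P[(P[:,2]<.03)&(P[:,2]>.018)];print('collar',len(Q),rect(Q))
goto(.517,-.386,.20,10.8)"
```

```text
5261 [ 0.49773103 -0.41823004  0.0112679 ] [ 0.53096555 -0.34786785  0.08397118]
top 3030 [ 0.5168 -0.3823  0.0813] [array([ 517. , -383.4]), array([21.9, 42.9]), np.float64(8.9)]
collar 1369 [array([ 516.9, -382.9]), array([29.9, 67.2]), np.float64(8.9)]
t 4.0 pos [ 0.5156 -0.3774  0.1964] rot [-89.96   0.09  10.65] F [-2.8  0.6 -1.6] q [-36.2  16.5  11.5  85.   -0.   43.2] open 0.0426
shift cm [-0.02 -0.36 -0.87] turn [-0.04 -0.15 -0.09]
```

View pics/b_wrist.png

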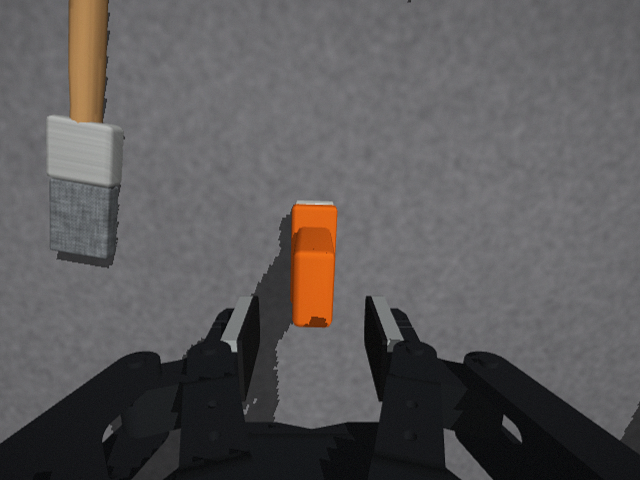

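```bash
python3 -c "
from h import *
goto(.517,-.3832,.110,9)"
```

```text
t 4.0 pos [ 0.5156 -0.3774  0.1964] rot [-89.96   0.09  10.65] F [-2.8  0.6 -1.6] q [-36.2  16.5  11.5  85.   -0.   43.2] open 0.0426
shift cm [ 0.04  8.64 -0.6 ] turn [-0.04  1.65 -0.09]
```

Request:
{"fn": "arm_command", "kwargs": {"rows": [0, 2, -0.6, 0, 1.7, 0, 0, 0, 4, -0.6, 0, 1.7, 0, 0, 0, 6, -0.6, 0, 1.7, 0, 0, 0, 7.5, -0.6, 0, 1.7, 0, 0, 0, 8.4, -0.6, 0, 1.7, 0, 0, 0, 8.4, -0.6, 0, 1.7, 0, 0, 0, 8.4, -0.6, 0, 1.7, 0, 0]}}

```text
time: 4.58
ee_pos: [0.5161, -0.3787, 0.1155]
tcp_rot: [-90.0, 0.0, 9.1]
wrist_force: [0.3, -0.2, 0.2]
opening: 0.0426
```

```bash
python3 -c "
from h import *
goto(.517,-.3832,.110,9)"
```

```text
t 4.58 pos [ 0.5161 -0.3787  0.1155] rot [-8.999e+01  1.000e-02  9.120e+00] F [ 0.3 -0.2  0.2] q [-36.3  17.7   4.   76.3   0.   44.6] open 0.0426
shift cm [ 0.02  0.55 -0.46] turn [-0.01  0.12 -0.01]
```

Request:
{"fn": "arm_command", "kwargs": {"rows": [0, 0.6, -0.4, 0, 0, 0, 0, 0, 0.6, -0.4, 0, 0, 0, 0, 0, 0.6, -0.4, 0, 0, 0, -1, 0, 0.6, -0.4, 0, 0, 0, -1, 0, 0.6, -0.4, 0, 0, 0, -1, 0, 0.6, -0.4, 0, 0, 0, -1, 0, 0.6, -0.4, 0, 0, 0, -1, 0, 0.6, -0.4, 0, 0, 0, -1], "force": 60}}

```text
time: 5.25
ee_pos: [0.517, -0.383, 0.1098]
tcp_rot: [-90.0, -0.0, 9.1]
wrist_force: [-0.8, -0.9, 5.2]
opening: 0.0215
```

```bash
python3 -c "
from h import *
goto(.517,-.3832,.31,9)"
```

```text
t 5.25 pos [ 0.517  -0.383   0.1098] rot [-9.005e+01 -4.000e-02  9.110e+00] F [-0.8 -0.9  5.2] q [-36.5  18.2   4.   75.7  -0.   44.4] open 0.0215
shift cm [ 1.000e-02 -2.002e+01 -4.000e-02] turn [0.05 0.11 0.04]
```

Request:
{"fn": "arm_command", "kwargs": {"rows": [0, -1, 0, 0, 0, 0, -1, 0, -3, 0, 0, 0, 0, -1, 0, -6, 0, 0, 0, 0, -1, 0, -9, 0, 0, 0, 0, -1, 0, -12, 0, 0, 0, 0, -1, 0, -14, 0, 0, 0, 0, -1, 0, -15, 0, 0, 0, 0, -1, 0, -15, 0, 0, 0, 0, -1, 0, -15, 0, 0, 0, 0, -1]}}

```text
time: 6.0
ee_pos: [0.5168, -0.3828, 0.2585]
tcp_rot: [-90.0, 0.0, 9.1]
wrist_force: [-0.0, -0.1, -1.8]
opening: 0.0212
```

```bash
python3 -c "
from h import *
goto(.571,.09,.26,74.4)"
```

```text
t 6.0 pos [ 0.5168 -0.3828  0.2585] rot [-8.997e+01  2.000e-02  9.110e+00] F [-0.  -0.1 -1.8] q [-36.5  17.5  19.5  92.1   0.   44.4] open 0.0212
shift cm [12.84 -0.14 45.82] turn [-4.000e-02 -6.529e+01 -1.000e-02]
```

Request:
{"fn": "arm_command", "kwargs": {"rows": [0.4, 0, 1.4, 0, -2, 0, -1, 1.3, 0, 4.6, 0, -6.5, 0, -1, 2.3, 0, 8.2, 0, -11.7, 0, -1, 3.3, 0, 11.9, 0, -17, 0, -1, 4.4, 0, 15.6, 0, -22.2, 0, -1, 5.4, 0, 19.2, 0, -27.4, 0, -1, 6.4, 0, 22.9, 0, -32.6, 0, -1, 7.4, 0, 26.6, 0, -37.8, 0, -1, 8.4, 0, 30.2, 0, -43, 0, -1, 9.5, 0, 33.9, 0, -48.2, 0, -1, 10.5, 0, 37.6, 0, -53.5, 0, -1, 11.4, 0, 40.8, 0, -58, 0, -1]}}

```text
time: 7.0
ee_pos: [0.5636, 0.0409, 0.2572]
tcp_rot: [-89.8, 0.1, 67.5]
wrist_force: [0.8, 0.4, -0.6]
opening: 0.021
```

```bash
python3 -c "
from h import *
goto(.571,.09,.26,74.4)"
```

```text
t 7.0 pos [0.5636 0.0409 0.2572] rot [-8.984e+01  6.000e-02  6.750e+01] F [ 0.8  0.4 -0.6] q [ 4.1  6.5  6.5 90.2  0.  26.6] open 0.021
shift cm [ 4.82 -0.28  1.2 ] turn [-0.16 -6.9  -0.05]
```

Request:
{"fn": "arm_command", "kwargs": {"rows": [2, 0, 0.8, 0, -4, 0, -1, 4, 0, 1.2, 0, -6.9, 0, -1, 4.5, 0, 1.2, 0, -6.9, 0, -1, 4.5, 0, 1.2, 0, -6.9, 0, -1, 4.5, 0, 1.2, 0, -6.9, 0, -1]}}

```text
time: 7.42
ee_pos: [0.5706, 0.0841, 0.258]
tcp_rot: [-89.9, 0.1, 74.0]
wrist_force: [0.8, -0.2, -0.9]
opening: 0.0217
```

```bash
cat > m2.py <<'E'
from h import *
import sys
tag=sys.argv[1]
c=imaging.camera('wrist');cv2.imwrite(f'pics/{tag}_wrist.png',c['pixels']);W=cloud(c)
m=blob(c,W,(100,120,60),(125,255,255),(.3,.8,-.3,.4),(.06,.2));P=W[m]
if len(P)>50:
    zm=np.median(P[:,2]); P=P[abs(P[:,2]-zm)<.004]; print('carrier',len(P),zm.round(4),rect(P),P.min(0).round(3),P.max(0).round(3))
m=blob(c,W,(15,90,80),(30,255,255),(.3,.8,-.3,.4),(.0,.09)); nn,l,s,ce=cv2.connectedComponentsWithStats(m.astype(np.uint8))
for k in range(1,nn):
    if s[k,4]>20: print("off",s[k,4],W[l==k].mean(0).round(4),ce[k].round(),rect(W[l==k]))
c=imaging.camera('scene');cv2.imwrite(f'pics/{tag}_scene.png',c['pixels'])
E
python3 m2.py c; python3 -c "
from h import *
goto(.581,.131,.21,74.4)"
```

```text
carrier 21327 0.0708 [array([553.8,  37.8]), array([240.,  62.]), np.float64(74.7)] [ 0.493 -0.085  0.067] [0.614 0.161 0.073]
off 146 [ 0.5298 -0.0186  0.0768] [149. 229.] [array([530.3, -18.7]), array([ 4.6, 21.3]), np.float64(53.7)]
off 304 [ 0.5343 -0.0126  0.0768] [159. 233.] [array([534.4, -12.9]), array([ 8.8, 21.6]), np.float64(55.6)]
off 557 [0.5543 0.0363 0.0764] [237. 241.] [array([554.5,  35.8]), array([23.5, 11.8]), np.float64(18.1)]
t 7.52 pos [0.5708 0.0833 0.2586] rot [-8.995e+01  4.000e-02  7.393e+01] F [ 0.1 -0.3 -1.1] q [ 8.3  8.   8.4 90.4 -0.  24.4] open 0.0216
shift cm [4.87 4.86 0.34] turn [-0.05 -0.47 -0.04]
```

View pics/c_wrist.png

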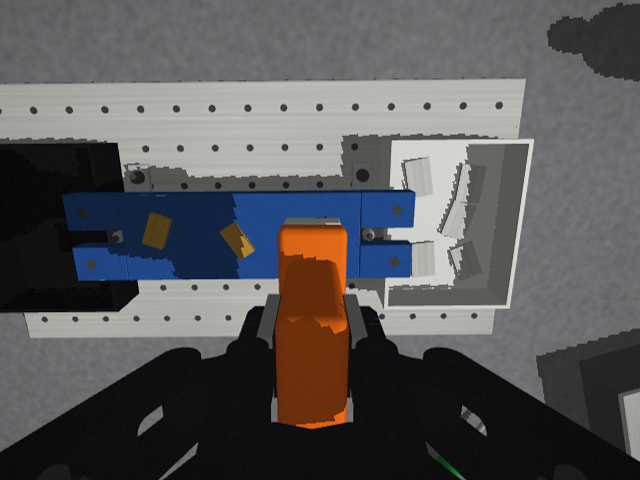

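View pics/c_scene.png

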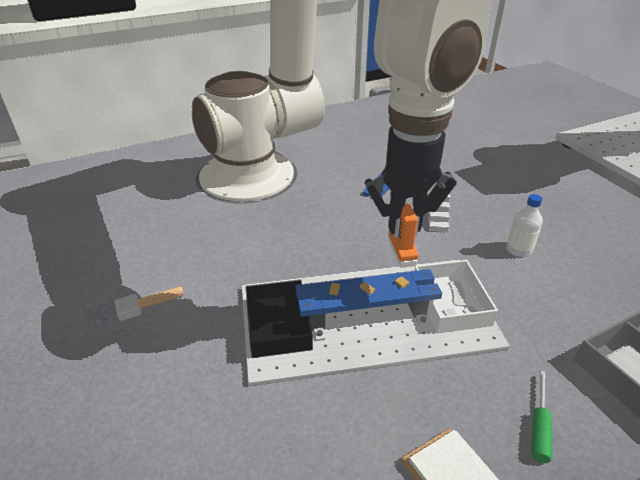

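```bash
python3 -c "
from h import *
goto(.5804,.1339,.192,74.6)"
```

```text
t 7.52 pos [0.5708 0.0833 0.2586] rot [-8.995e+01  4.000e-02  7.393e+01] F [ 0.1 -0.3 -1.1] q [ 8.3  8.   8.4 90.4 -0.  24.4] open 0.0216
shift cm [5.13 6.66 0.48] turn [-0.05 -0.67 -0.04]
```

Request:
{"fn": "arm_command", "kwargs": {"rows": [1.5, 0, 0.2, 0, -0.4, 0, -1, 4, 0, 0.4, 0, -0.7, 0, -1, 5.1, 0.5, 0.5, 0, -0.7, 0, -1, 5.1, 2, 0.5, 0, -0.7, 0, -1, 5.1, 4, 0.5, 0, -0.7, 0, -1, 5.1, 5.7, 0.5, 0, -0.7, 0, -1, 5.1, 6.6, 0.5, 0, -0.7, 0, -1, 5.1, 6.6, 0.5, 0, -0.7, 0, -1, 5.1, 6.6, 0.5, 0, -0.7, 0, -1]}}

```text
time: 8.27
ee_pos: [0.5803, 0.1344, 0.1933]
tcp_rot: [-90.0, 0.0, 74.7]
wrist_force: [0.2, -0.5, -0.3]
opening: 0.0217
```

```bash
python3 m2.py d; python3 -c "
from h import *
goto(.5804,.1339,.182,74.6)
c=imaging.camera('side');cv2.imwrite('pics/d_side.png',c['pixels'][100:340,250:500].repeat(3,0).repeat(3,1)[:600,:750])
for n in ['scene','side']:
    c=imaging.camera(n);W=cloud(c)
    m=blob(c,W,(3,150,80),(14,255,255),(.5,.7,.03,.25),(.06,.3));P=W[m];print(n,len(P),P.min(0).round(4),P.max(0).round(4),rect(P))
"
```

```text
carrier 24123 0.0708 [array([560.1,  60. ]), array([194.,  62.]), np.float64(74.7)] [ 0.51  -0.041  0.067] [0.599 0.161 0.073]
off 343 [0.5659 0.1004 0.0767] [240. 269.] [array([566.2,  99.9]), array([17.3,  7.9]), np.float64(11.3)]
off 531 [0.5578 0.036  0.0765] [118. 285.] [array([554.7,  36.1]), array([23.6, 13.2]), np.float64(17.2)]
off 270 [0.5673 0.0921 0.0768] [225. 275.] [array([567.7,  92.2]), array([17.4,  7.5]), np.float64(10.7)]
off 30 [0.5492 0.0379 0.0767] [115. 269.] [array([549.3,  37.2]), array([4.4, 4.9]), np.float64(27.3)]
off 41 [0.5555 0.0406 0.0768] [125. 279.] [array([555.6,  40.5]), array([7.9, 3.4]), np.float64(24.8)]
t 8.37 pos [0.5808 0.1345 0.1945] rot [-9.009e+01 -5.000e-02  7.469e+01] F [ 0.2  1.3 -0.4] q [13.  10.4  4.  83.5 -0.  28.3] open 0.0214
shift cm [-0.07  1.25  0.03] turn [0.09 0.09 0.05]
scene 816 [0.5499 0.1096 0.0971] [0.6212 0.1478 0.168 ] [array([584.6, 127.3]), array([38.1, 68.6]), np.float64(78.0)]
side 251 [0.5456 0.0672 0.0985] [0.6111 0.1477 0.2123] [array([578.8, 115.3]), array([60. , 82.4]), np.float64(24.6)]
```

View pics/d_scene.png

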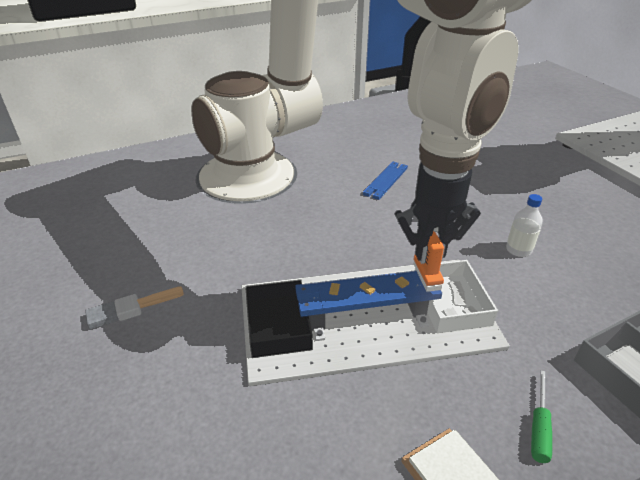

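View pics/d_side.png

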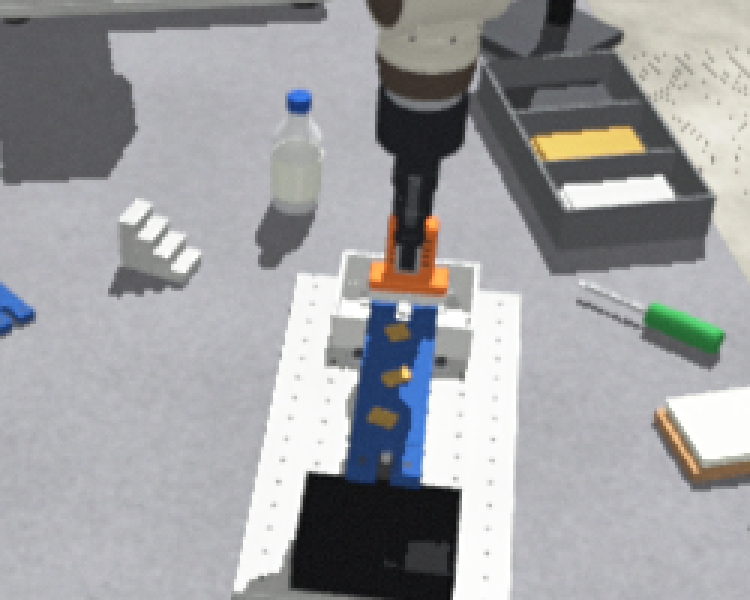

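Request:
{"fn": "arm_command", "kwargs": {"rows": [0, 0.6, 0, 0, 0, 0, -1, 0, 1.1, 0, 0, 0, 0, -1, 0, 1.2, 0, 0, 0, 0, -1, 0, 1.2, 0, 0, 0, 0, -1]}}

```text
time: 8.85
ee_pos: [0.5803, 0.1346, 0.1809]
tcp_rot: [-90.0, 0.0, 74.7]
wrist_force: [-0.1, 0.5, -1.0]
opening: 0.0215
```

```bash
python3 -c "
from h import *
goto(.5138,-.1072,.182,74.6)"
```

```text
t 8.85 pos [0.5803 0.1346 0.1809] rot [-8.999e+01  1.000e-02  7.471e+01] F [-0.1  0.5 -1. ] q [13.1 10.6  2.7 82.1 -0.  28.3] open 0.0215
shift cm [-25.08  -0.11   0.04] turn [-0.01  0.11 -0.01]
```

Request:
{"fn": "arm_command", "kwargs": {"rows": [-0.3, -0.05, 0, 0, 0, 0, -1, -1.1, -0.05, 0, 0, 0, 0, -1, -2, -0.05, 0, 0, 0, 0, -1, -3, -0.05, 0, 0, 0, 0, -1, -4, -0.05, 0, 0, 0, 0, -1, -5, -0.05, 0, 0, 0, 0, -1, -6, -0.05, 0, 0, 0, 0, -1, -7, -0.05, 0, 0, 0, 0, -1, -8, -0.05, 0, 0, 0, 0, -1, -9, -0.05, 0, 0, 0, 0, -1, -9.7, -0.05, 0, 0, 0, 0, -1, -10, -0.05, 0, 0, 0, 0, -1]}}

```text
time: 9.85
ee_pos: [0.5538, 0.037, 0.1818]
tcp_rot: [-90.0, 0.0, 74.7]
wrist_force: [-0.4, 0.8, -0.5]
opening: 0.0215
```

```bash
python3 m2.py e; python3 -c "
from h import *
goto(.5138,-.1072,.182,74.6)
c=imaging.camera('side');cv2.imwrite('pics/e_side.png',c['pixels'][100:340,250:500].repeat(3,0).repeat(3,1)[:600,:750])
"
```

```text
carrier 36608 0.0707 [array([553.8,  37.8]), array([240.6,  62.4]), np.float64(74.7)] [ 0.493 -0.086  0.067] [0.615 0.161 0.073]
off 1290 [ 0.5321 -0.0143  0.0765] [197. 272.] [array([532.7, -14.9]), array([14.2, 22.2]), np.float64(53.1)]
off 2111 [0.5433 0.0098 0.0765] [251. 280.] [array([544.4,  11.8]), array([24.9, 30.4]), np.float64(9.0)]
t 9.95 pos [0.554  0.0376 0.1818] rot [-90.01  -0.    74.67] F [ 1.   1.1 -1.2] q [ 3.9  5.  -3.4 81.6 -0.  19.2] open 0.021
shift cm [-15.03  -0.02   0.05] turn [0.01 0.07 0.  ]
```

View pics/e_side.png

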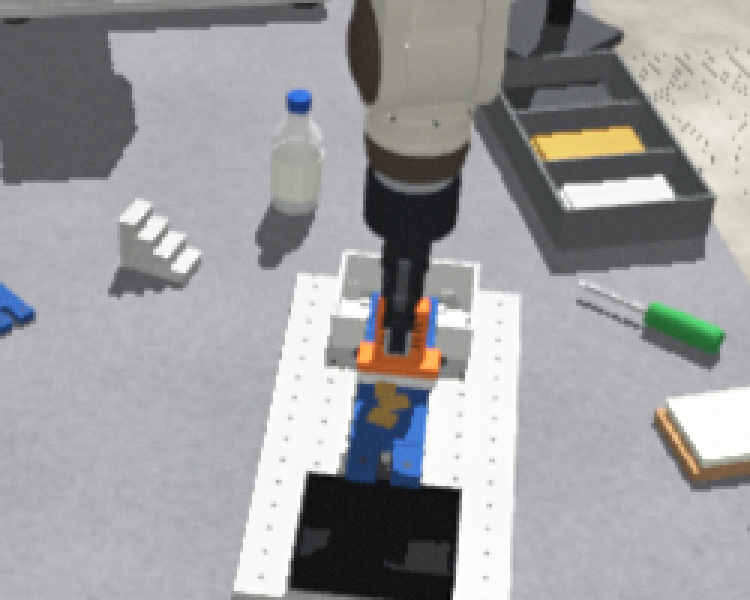

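View pics/e_wrist.png

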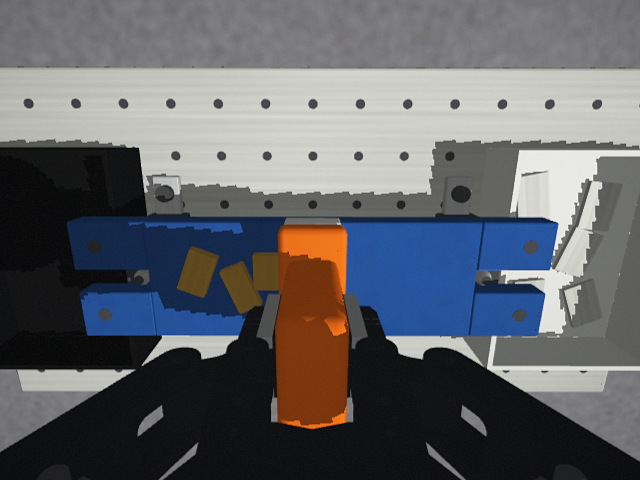

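Request:
{"fn": "arm_command", "kwargs": {"rows": [-0.4, 0, 0, 0, 0, 0, -1, -1.2, 0, 0, 0, 0, 0, -1, -2.1, 0, 0, 0, 0, 0, -1, -3, 0, 0, 0, 0, 0, -1, -3.9, 0, 0, 0, 0, 0, -1, -4.8, 0, 0, 0, 0, 0, -1, -5.4, 0, 0, 0, 0, 0, -1, -5.6, 0, 0, 0, 0, 0, -1]}}

```text
time: 10.67
ee_pos: [0.539, -0.0171, 0.1818]
tcp_rot: [-90.0, 0.0, 74.6]
wrist_force: [0.0, 0.3, -1.3]
opening: 0.0213
```

```bash
python3 m2.py f; python3 -c "
from h import *
goto(.5138,-.1072,.182,74.6)
c=imaging.camera('side');cv2.imwrite('pics/f_side.png',c['pixels'][100:340,250:500].repeat(3,0).repeat(3,1)[:600,:750])
"
```

```text
carrier 36408 0.0707 [array([553.5,  36.4]), array([236.9,  62.3]), np.float64(74.6)] [ 0.493 -0.085  0.067] [0.614 0.148 0.073]
off 3378 [ 0.5245 -0.0501  0.0765] [237. 276.] [array([527.5, -50.1]), array([38.4, 32. ]), np.float64(74.9)]
t 10.77 pos [ 0.5392 -0.0164  0.1818] rot [-90.01  -0.    74.66] F [-0.2  0.8 -1.9] q [-1.7  2.9 -5.7 81.5  0.  13.6] open 0.0213
shift cm [-9.42 -0.02  0.04] turn [0.01 0.06 0.  ]
```

View pics/f_wrist.png

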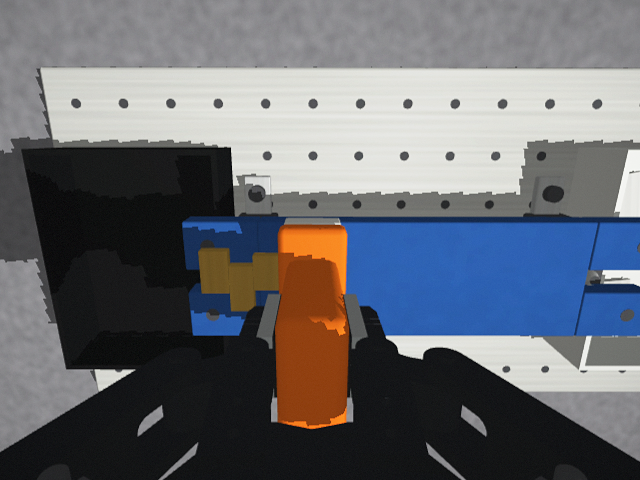

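Request:
{"fn": "arm_command", "kwargs": {"rows": [-0.4, 0, 0, 0, 0, 0, -1, -1.3, 0, 0, 0, 0, 0, -1, -2.3, 0, 0, 0, 0, 0, -1, -3.3, 0, 0, 0, 0, 0, -1, -4.3, 0, 0, 0, 0, 0, -1, -5.3, 0, 0, 0, 0, 0, -1, -6.3, 0, 0, 0, 0, 0, -1, -7.3, 0, 0, 0, 0, 0, -1, -8.3, 0, 0, 0, 0, 0, -1, -9.2, 0, 0, 0, 0, 0, -1, -9.7, 0, 0, 0, 0, 0, -1, -9.7, 0, 0, 0, 0, 0, -1]}}

```text
time: 11.82
ee_pos: [0.5134, -0.1105, 0.1817]
tcp_rot: [-90.0, 0.0, 74.6]
wrist_force: [-0.6, 1.4, -1.8]
opening: 0.0214
```

```bash
python3 m2.py g; python3 -c "
from h import *
goto(.5138,-.1072,.30,9)
c=imaging.camera('side');cv2.imwrite('pics/g_side.png',c['pixels'][100:340,250:500].repeat(3,0).repeat(3,1)[:600,:750])
"
```

```text
carrier 28184 0.0707 [array([540.3, -10.4]), array([140.4,  62.1]), np.float64(74.8)] [ 0.492 -0.083  0.067] [0.588 0.053 0.073]
off 824 [ 0.3609 -0.2466  0.0129] [11. 63.] [array([ 361.9, -248.1]), array([11.4, 23.2]), np.float64(53.2)]
off 584 [ 0.517  -0.0815  0.0238] [357. 247.] [array([517.7, -82.1]), array([15.3, 17.6]), np.float64(63.8)]
t 11.92 pos [ 0.5137 -0.1096  0.1817] rot [-9.000e+01 -1.000e-02  7.468e+01] F [ 0.1 -0.6 -1.1] q [-12.    0.9  -7.6  81.4   0.    3.3] open 0.0211
shift cm [  0.23 -11.83   0.05] turn [-0.000e+00  6.568e+01  1.000e-02]
```

View pics/g_wrist.png

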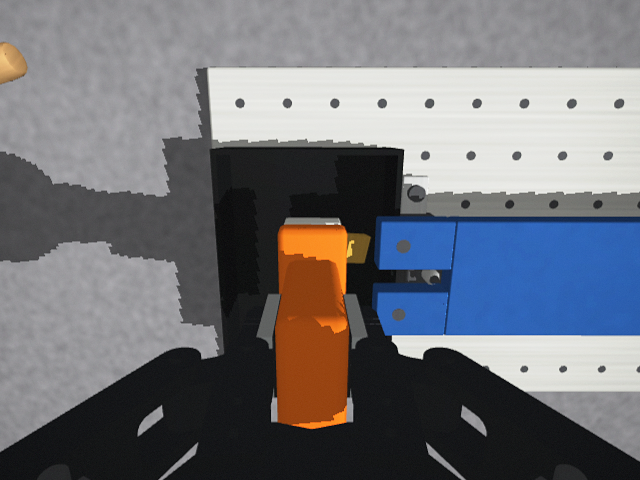

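View pics/g_side.png

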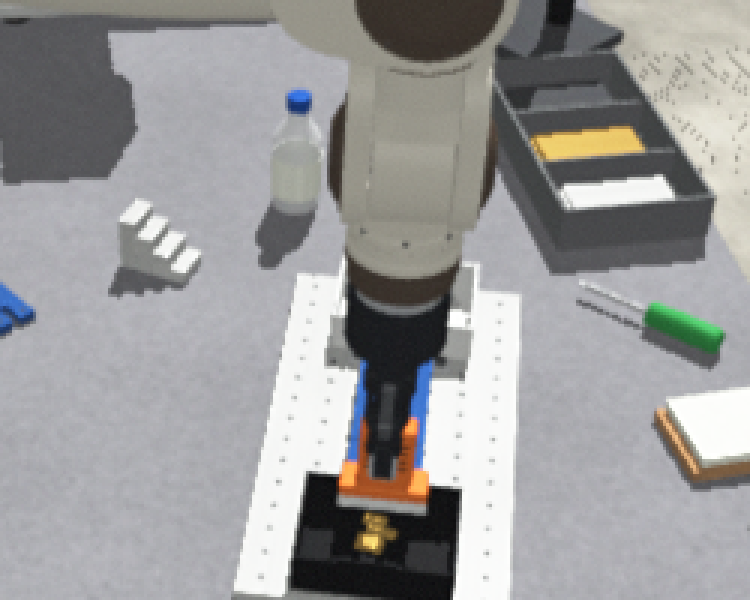

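Request:
{"fn": "arm_command", "kwargs": {"rows": [0, -0.6, 0, 0, 0, 0, -1, 0, -1.8, 0, 0, 0, 0, -1, -0.5, -2.6, 0, 0, 0, 0, -1, -2, -3, 0, 0, 0, 0, -1, -4.5, -3, 0, 0, 0, 0, -1, -7, -3, 0, 0, 0, 0, -1, -9.5, -3, 0, 0, 0, 0, -1, -11.5, -3, 0, 0, 0, 0, -1, -12.8, -3, 0, 0, 0, 0, -1, -13.2, -3, 0, 0, 0, 0, -1, -13.2, -2.5, 0, 0, 0, 0, -1, -13.2, -1, 0, 0, 0, 0, -1]}}

```text
time: 12.97
ee_pos: [0.4798, -0.2367, 0.1936]
tcp_rot: [-90.2, 0.0, 74.7]
wrist_force: [0.1, -0.3, -1.4]
opening: 0.0215
```

Request:
{"fn": "arm_command", "kwargs": {"rows": [0, 1.5, 0, 0, 0, 0, -1, 0, 3, 0, 0, 0, 0, -1, 0, 4.5, 0, 0, 0, 0, -1, 0, 5.5, 0, 0, 0, 0, -1, 0, 6.2, 0, 0, 0, 0, -1, 0, 6.5, 0, 0, 0, 0, -1, 0, 6.5, 0, 0, 0, 0, -1, 0, 6.5, 0, 0, 0, 0, -1]}}

```text
time: 13.63
ee_pos: [0.4792, -0.2367, 0.1273]
tcp_rot: [-90.0, 0.0, 74.7]
wrist_force: [0.1, -0.4, -1.4]
opening: 0.0217
```

```bash
python3 m2.py i; python3 -c "
from h import *
goto(.478,-.237,.1098,74.6)
c=imaging.camera('side');cv2.imwrite('pics/i_side.png',c['pixels'][200:440,250:500].repeat(3,0).repeat(3,1)[:600,:750])
"
```

```text
off 6558 [ 0.3598 -0.2713  0.0174] [158.  50.] [array([ 356.3, -272. ]), array([23.9, 55.9]), np.float64(0.1)]
off 1617 [ 0.4566 -0.226   0.0411] [320. 249.] [array([ 462.3, -229.8]), array([26.8, 28.2]), np.float64(74.8)]
off 3357 [ 0.5131 -0.0998  0.0222] [598. 279.] [array([517.2, -96.6]), array([39.4, 29.3]), np.float64(64.0)]
t 13.73 pos [ 0.4793 -0.2369  0.1276] rot [-9.008e+01  1.000e-02  7.471e+01] F [ 0.5  0.4 -1. ] q [-26.3   3.1 -11.4  75.4   0.  -11. ] open 0.0211
shift cm [-0.04  1.78  0.12] turn [ 0.08  0.11 -0.01]
```

View pics/i_side.png

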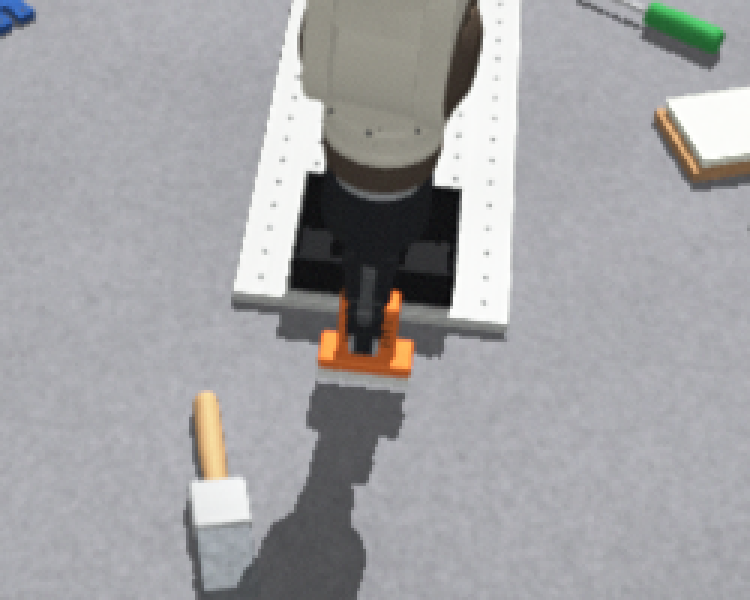

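View pics/i_wrist.png

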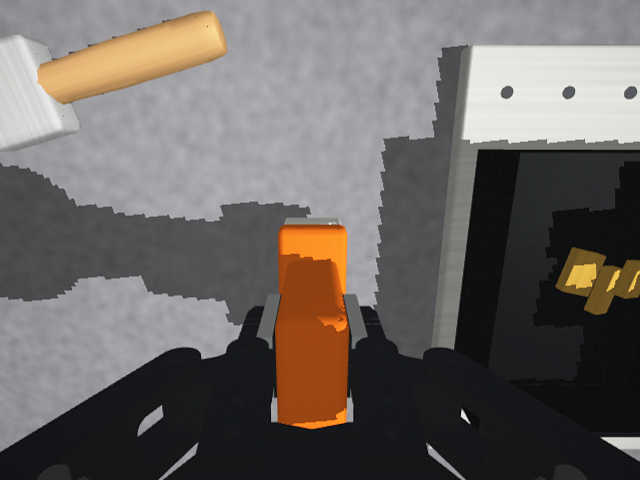

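Request:
{"fn": "arm_command", "kwargs": {"rows": [0, 0.7, 0, 0, 0, 0, -1, 0, 1.2, 0, 0, 0, 0, -1, 0, 1.5, 0, 0, 0, 0, -1, 0, 1.7, 0, 0, 0, 0, -1, 0, 1.75, 0, 0, 0, 0, -1, 0, 1.75, 0, 0, 0, 0, -1]}}

```text
time: 14.28
ee_pos: [0.4787, -0.2367, 0.1098]
tcp_rot: [-90.0, -0.0, 74.7]
wrist_force: [-3.4, 2.3, 6.5]
opening: 0.0213
```

Contact with about 7 N; the scraper is on the bench. I open to halfway and retract.

Request:
{"fn": "arm_command", "kwargs": {"rows": [0, 0, 0, 0, 0, 0, -0.4, 0, 0, 0, 0, 0, 0, -0.1, 0, 0, 0, 0, 0, 0, 0, 0, 0, 0, 0, 0, 0, 0, 0, 0, 0, 0, 0, 0, 0, 0, -1, 0, 0, 0, 0, 0, 0, -3, 0, 0, 0, 0, 0, 0, -6, 0, 0, 0, 0, 0, 0, -10, 0, 0, 0, 0, 0, 0, -13, 0, 0, 0, 0, 0, 0, -14, 0, 0, 0, 0, 0, 0, -14, 0, 0, 0, 0, 0]}}

```text
time: 15.28
ee_pos: [0.4797, -0.2372, 0.2531]
tcp_rot: [-90.3, 0.1, 74.7]
wrist_force: [0.9, -0.3, -0.7]
opening: 0.0425
```

```bash
python3 m2.py j; python3 -c "
from h import *
goto(.5538,.0375,.26,-15.4)
c=imaging.camera('side');cv2.imwrite('pics/j_side.png',c['pixels'][150:390,250:500].repeat(3,0).repeat(3,1)[:600,:750])
"
```

```text
carrier 6890 0.0706 [array([530.6, -45.6]), array([69. , 61.3]), np.float64(74.7)] [ 0.493 -0.086  0.067] [ 0.569 -0.017  0.073]
off 2076 [ 0.3591 -0.2718  0.0175] [223.  83.] [array([ 357.1, -272.1]), array([22. , 55.6]), np.float64(0.2)]
off 136 [ 0.4625 -0.2188  0.0233] [328. 199.] [array([ 467.1, -221.4]), array([ 6.4, 31.4]), np.float64(75.6)]
off 1306 [ 0.514  -0.0973  0.0225] [490. 221.] [array([517.4, -95.9]), array([39.9, 28.7]), np.float64(63.8)]
off 240 [ 0.4826 -0.2282  0.0811] [325. 247.] [array([ 482.3, -228.7]), array([ 4.3, 37.2]), np.float64(74.2)]
off 23 [0.7976 0.0213 0.0049] [635. 448.] [array([797.5,  21.9]), array([1.9, 7.5]), np.float64(1.9)]
t 15.38 pos [ 0.4788 -0.2368  0.2488] rot [-89.99  -0.    74.71] F [-0.  -0.3 -0.8] q [-26.3   2.    0.9  88.9  -0.  -11. ] open 0.0427
shift cm [28.43 -1.12  0.  ] turn [-1.000e-02  9.011e+01 -0.000e+00]
```

View pics/j_side.png

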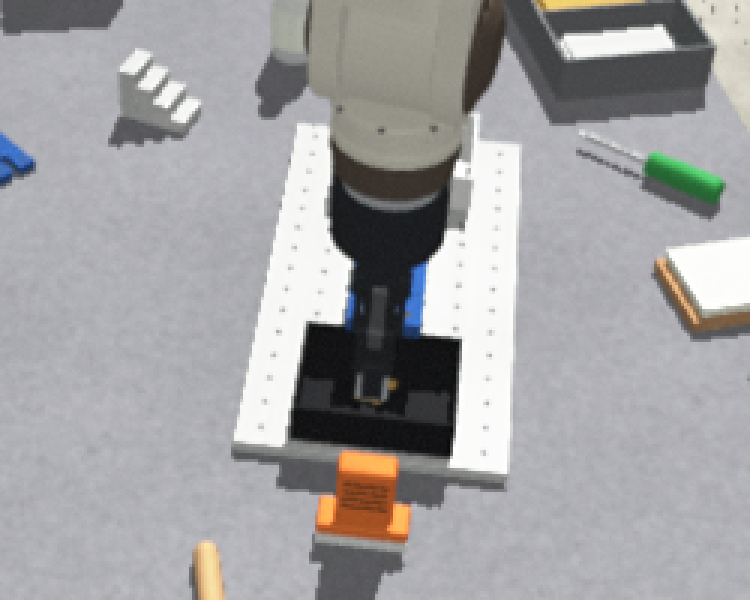

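View pics/j_wrist.png

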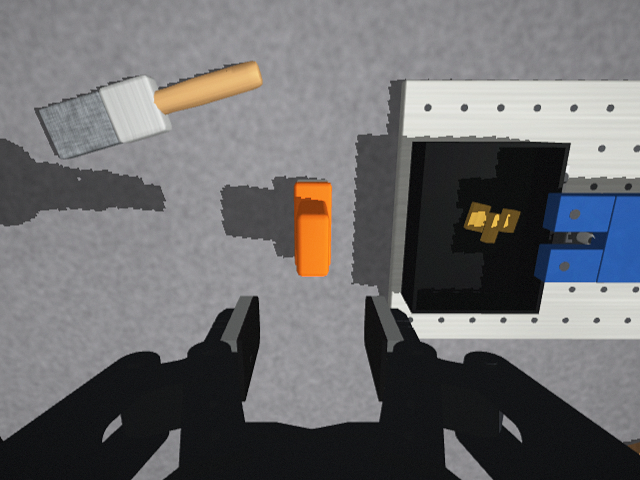

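The scraper stands upright on the bench beside the plate, at about (313,230) in the wrist view, and all three offcuts lie in the black bin (490,221). Next I go over the carrier's middle with the jaws open.

Request:
{"fn": "arm_command", "kwargs": {"rows": [0.6, -1, 0, 0, 3, 0, 1, 2.5, -1, 0, 0, 10, 0, 1, 5, -1, 0, 0, 17, 0, 1, 7.5, -1, 0, 0, 24, 0, 1, 10, -1, 0, 0, 31, 0, 1, 12.5, -1, 0, 0, 38, 0, 1, 15, -1, 0, 0, 45, 0, 1, 17.5, -1, 0, 0, 52, 0, 1, 20, -1, 0, 0, 59, 0, 1, 22.5, -1, 0, 0, 66, 0, 1, 25, -1, 0, 0, 73, 0, 1, 27, -1, 0, 0, 80, 0, 1]}}

```text
time: 16.43
ee_pos: [0.5498, 0.0253, 0.257]
tcp_rot: [-90.0, 0.2, -5.6]
wrist_force: [-1.0, -0.3, 0.5]
opening: 0.0855
```

```bash
python3 -c "
from h import *
goto(.5538,.0375,.26,-15.4)"
```

```text
t 16.43 pos [0.5498 0.0253 0.257 ] rot [-90.02   0.18  -5.6 ] F [-1.  -0.3  0.5] q [ 2.6  4.5  4.3 90.   0.  98.2] open 0.0855
shift cm [ 0.28 -0.3   1.25] turn [ 0.03  9.8  -0.18]
```

Request:
{"fn": "arm_command", "kwargs": {"rows": [0.1, 0, 0.7, 0, 5, 0, 1, 0.2, 0, 1.1, 0, 9, 0, 1, 0.2, 0, 1.1, 0, 9.8, 0, 1, 0.2, 0, 1.1, 0, 9.8, 0, 1, 0.2, 0, 1.1, 0, 9.8, 0, 1, 0.2, 0, 1.1, 0, 9.8, 0, 1]}}

```text
time: 16.93
ee_pos: [0.5528, 0.0339, 0.2587]
tcp_rot: [-90.0, 0.0, -15.0]
wrist_force: [-0.7, -0.3, -0.1]
opening: 0.0854
```

```bash
python3 m2.py k; python3 -c "
from h import *
goto(.5538,.0375,.26,-15.4)"
```

```text
carrier 27669 0.0708 [array([554. ,  37.8]), array([240.,  62.]), np.float64(74.6)] [ 0.493 -0.084  0.068] [0.615 0.161 0.073]
off 107 [0.7984 0.0267 0.0109] [608. 154.] [array([798.9,  23.8]), array([ 4.4, 26.7]), np.float64(4.7)]
off 223 [ 0.5138 -0.0992  0.0234] [309. 373.] [array([513.8, -99.2]), array([29.6,  9.4]), np.float64(74.5)]
t 17.03 pos [0.553  0.034  0.2591] rot [-9.001e+01  1.000e-02 -1.507e+01] F [ 0.1  0.1 -0.1] q [  3.5   4.8   4.9  90.1  -0.  108.6] open 0.0854
shift cm [-0.01 -0.09  0.36] turn [ 0.01  0.33 -0.01]
```

View pics/k_wrist.png

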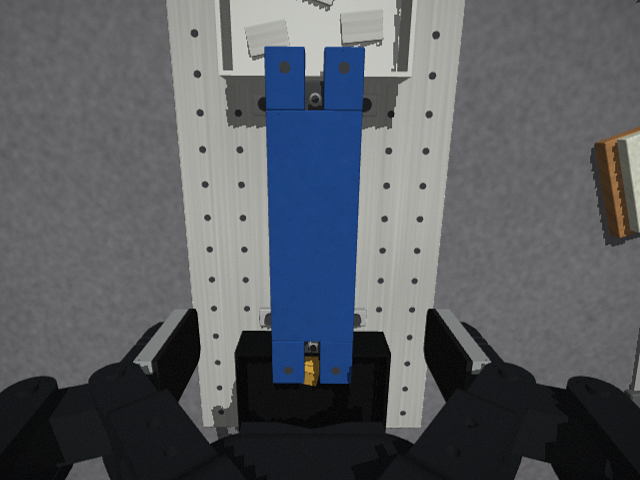

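View pics/k_scene.png

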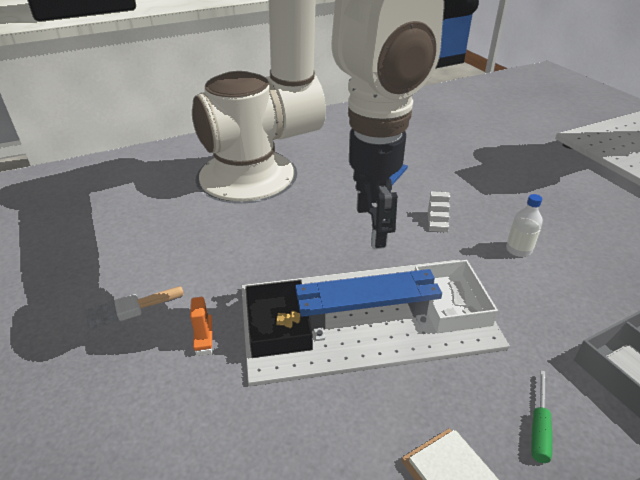

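Request:
{"fn": "arm_command", "kwargs": {"rows": [0, 0, 0.4, 0, 0.3, 0, 1, 0, 2, 0.4, 0, 0.3, 0, 1, 0, 5, 0.4, 0, 0.3, 0, 1, 0, 8, 0.4, 0, 0.3, 0, 1, 0, 10.5, 0.4, 0, 0.3, 0, 1, 0, 12.3, 0.4, 0, 0.3, 0, 1, 0, 13.3, 0.4, 0, 0.3, 0, 1, 0, 13.5, 0.4, 0, 0.3, 0, 1, 0, 13.5, 0.4, 0, 0.3, 0, 1]}}

```text
time: 17.78
ee_pos: [0.5541, 0.0383, 0.1244]
tcp_rot: [-90.0, 0.0, -15.4]
wrist_force: [0.1, -0.2, -0.1]
opening: 0.0855
```

```bash
python3 -c "
from h import *
goto(.554,.0378,.112,-15.4)
c=imaging.camera('wrist');cv2.imwrite('pics/l_wrist.png',c['pixels'])
c=imaging.camera('scene');cv2.imwrite('pics/l_scene.png',c['pixels'][180:380,240:500].repeat(3,0).repeat(3,1))"
```

```text
t 17.78 pos [0.5541 0.0383 0.1244] rot [-9.001e+01  1.000e-02 -1.539e+01] F [ 0.1 -0.2 -0.1] q [  4.    6.1  -8.6  75.3  -0.  109.3] open 0.0855
shift cm [ 0.    1.24 -0.05] turn [ 0.01  0.01 -0.01]
```

View pics/l_wrist.png

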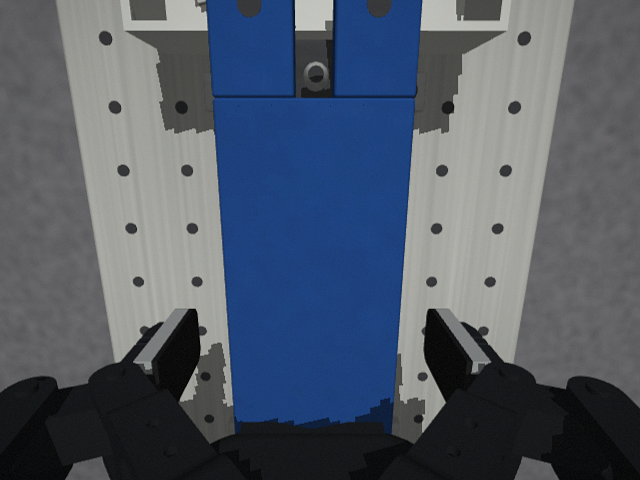

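View pics/l_scene.png

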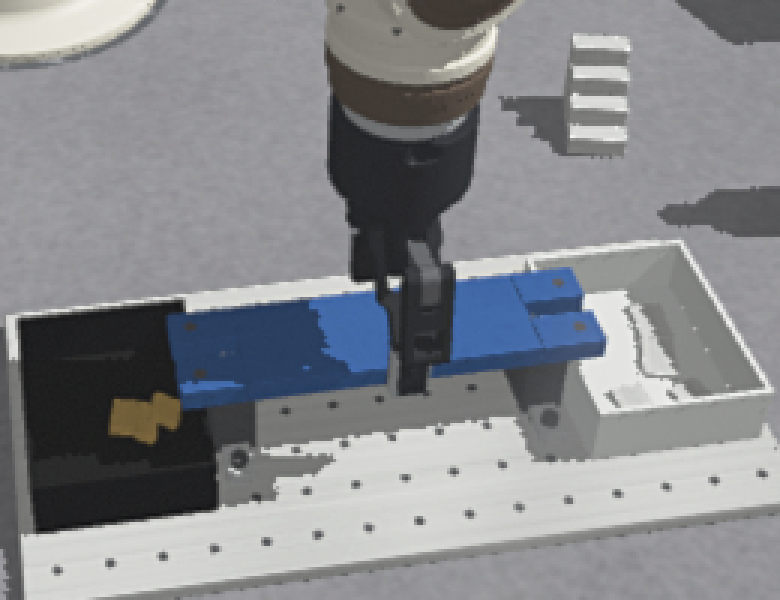

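Request:
{"fn": "arm_command", "kwargs": {"rows": [0, 0.5, 0, 0, 0, 0, 1, 0, 1, 0, 0, 0, 0, 1, 0, 1.2, 0, 0, 0, 0, 1, 0, 1.2, 0, 0, 0, 0, 1, 0, 1.2, 0, 0, 0, 0, 0.6, 0, 1.2, 0, 0, 0, 0, 0.4, 0, 1.2, 0, 0, 0, 0, 0, 0, 1.2, 0, 0, 0, 0, -1, 0, 1.2, 0, 0, 0, 0, -1, 0, 1.2, 0, 0, 0, 0, -1], "force": 30}}

```text
time: 18.72
ee_pos: [0.5543, 0.0383, 0.1126]
tcp_rot: [-90.0, -0.0, -15.4]
wrist_force: [0.3, 0.0, 3.3]
opening: 0.0615
```

Request:
{"fn": "arm_command", "kwargs": {"rows": [0, 0, 0, 0, 0, 0, -1, 0, 0, 0, 0, 0, 0, -1, 0, 0, 0, 0, 0, 0, -1, 0, 0, 0, 0, 0, 0, -1], "force": 90}}

```text
time: 19.05
ee_pos: [0.5544, 0.0383, 0.1129]
tcp_rot: [-90.0, -0.1, -15.4]
wrist_force: [-0.4, -0.0, 4.9]
opening: 0.0604
```

```bash
python3 m2.py m; python3 -c "
from h import *
goto(.554,.0378,.212,-15.4)"
```

```text
carrier 81740 0.0708 [array([564. ,  74.2]), array([136.7,  62.5]), np.float64(74.7)] [0.518 0.002 0.067] [0.612 0.148 0.073]
t 19.15 pos [0.5544 0.0383 0.1129] rot [-8.998e+01 -6.000e-02 -1.539e+01] F [-0.1 -0.6  4.8] q [  4.    6.4  -9.6  74.   -0.  109.3] open 0.0603
shift cm [-0.02 -9.91 -0.06] turn [-0.02  0.01  0.06]
```

View pics/m_wrist.png

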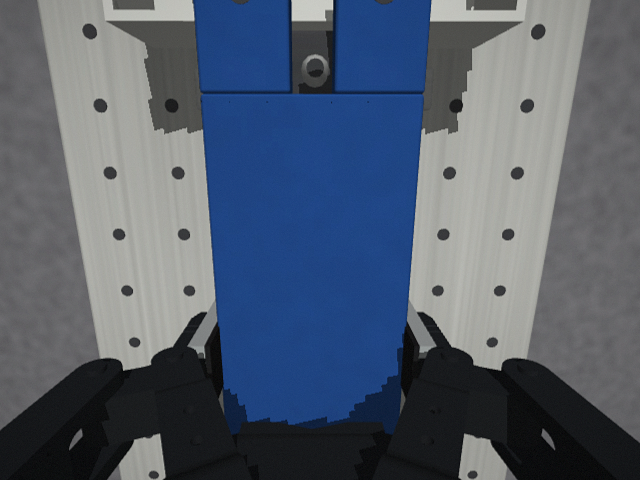

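The fingers clasp the carrier evenly on both edges, and it has not moved. Lifting straight up, slowly.

Request:
{"fn": "arm_command", "kwargs": {"rows": [0, -0.1, 0, 0, 0, 0, -1, 0, -0.3, 0, 0, 0, 0, -1, 0, -0.6, 0, 0, 0, 0, -1, 0, -1, 0, 0, 0, 0, -1, 0, -1.4, 0, 0, 0, 0, -1, 0, -1.8, 0, 0, 0, 0, -1, 0, -2.2, 0, 0, 0, 0, -1, 0, -2.5, 0, 0, 0, 0, -1, 0, -2.7, 0, 0, 0, 0, -1, 0, -2.8, 0, 0, 0, 0, -1, 0, -2.8, 0, 0, 0, 0, -1]}}

```text
time: 20.07
ee_pos: [0.5542, 0.0383, 0.1405]
tcp_rot: [-90.0, -0.0, -15.4]
wrist_force: [-0.5, -0.1, -4.4]
opening: 0.0605
```

```bash
cat > m3.py <<'E'
from h import *
import sys
for n in ['scene','side','wrist']:
    c=imaging.camera(n);W=cloud(c);cv2.imwrite(f'pics/{sys.argv[1]}_{n}.png',c['pixels'])
    m=blob(c,W,(100,120,50),(125,255,255),(.45,.7,-.15,.25),(.06,.25));P=W[m]
    if len(P)<100: continue
    hi=np.percentile(P[:,2],97)
    P=P[P[:,2]>hi-.02]
    for _ in range(5):
        A=np.c_[P[:,0]-.554,P[:,1]-.0378,np.ones(len(P))];k=np.linalg.lstsq(A,P[:,2],rcond=None)[0];r=P[:,2]-A@k
        P=P[(r>-.003)]
    a=np.radians(-15.4)
    gx=k[0]*np.cos(a)+k[1]*np.sin(a); gy=-k[0]*np.sin(a)+k[1]*np.cos(a)
    print(n,len(P),'z',k[2].round(4),'tilt deg about: along x',np.degrees(gx).round(2),'along y',np.degrees(gy).round(2),rect(P))
goto(.554,.0378,.213,-15.4)
E
python3 m3.py n
```

```text
scene 2878 z 0.0976 tilt deg about: along x 1.2 along y -0.09 [array([570.8,  31.2]), array([239.6,  96.3]), np.float64(75.3)]
side 20 z 0.1351 tilt deg about: along x -2.09 along y -44.02 [array([549.9,  25.7]), array([12.8, 39.7]), np.float64(72.9)]
wrist 82525 z 0.098 tilt deg about: along x -0.07 along y -0.03 [array([563.6,  74.1]), array([137. ,  62.4]), np.float64(74.7)]
t 20.22 pos [0.554  0.0383 0.14  ] rot [-9.001e+01  2.000e-02 -1.539e+01] F [ 1.1  0.  -4.8] q [  4.    5.7  -7.3  77.    0.  109.3] open 0.0606
shift cm [ 0.01 -7.3  -0.05] turn [ 0.01  0.01 -0.02]
```

View pics/n_scene.png

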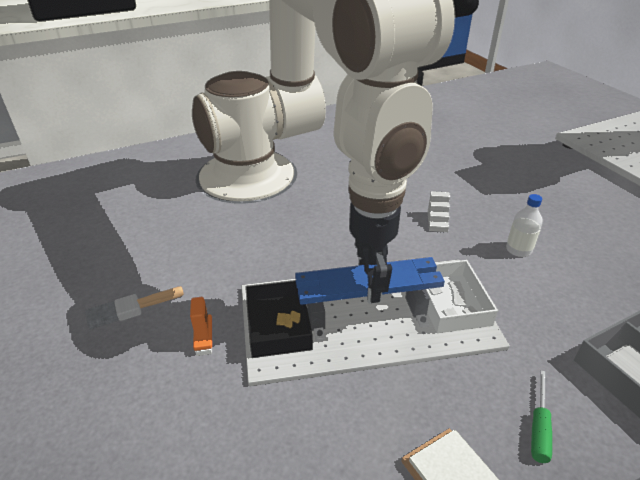

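Request:
{"fn": "arm_command", "kwargs": {"rows": [0, -0.2, 0, 0, 0, 0, -1, 0, -0.6, 0, 0, 0, 0, -1, 0, -1.2, 0, 0, 0, 0, -1, 0, -2, 0, 0, 0, 0, -1, 0, -2.9, 0, 0, 0, 0, -1, 0, -3.8, 0, 0, 0, 0, -1, 0, -4.7, 0, 0, 0, 0, -1, 0, -5.6, 0, 0, 0, 0, -1, 0, -6.3, 0, 0, 0, 0, -1, 0, -6.8, 0, 0, 0, 0, -1, 0, -7.1, 0, 0, 0, 0, -1, 0, -7.2, 0, 0, 0, 0, -1]}}

```text
time: 21.22
ee_pos: [0.5543, 0.0383, 0.2128]
tcp_rot: [-90.0, -0.0, -15.4]
wrist_force: [0.4, 0.2, -5.4]
opening: 0.0605
```

Request:
{"fn": "arm_command", "kwargs": {"rows": [0, 0, 0, 0, 0, 0, -1, 0, 0, 0, 0, 0, 0, -1, 0, 0, 0, 0, 0, 0, -1, 0, 0, 0, 0, 0, 0, -1, 0, 0, 0, 0, 0, 0, -1, 0, 0, 0, 0, 0, 0, -1]}}

```text
time: 21.72
ee_pos: [0.5541, 0.0383, 0.212]
tcp_rot: [-90.0, 0.0, -15.4]
wrist_force: [0.3, -1.1, -4.8]
opening: 0.0604
```

```bash
python3 m3.py o
```

```text
scene 2984 z 0.1692 tilt deg about: along x 1.0 along y -0.1 [array([572.1,  31. ]), array([239.1,  99.4]), np.float64(74.6)]
side 22 z 0.2075 tilt deg about: along x 1.01 along y -40.99 [array([549.6,  26.4]), array([11.7, 39.3]), np.float64(66.6)]
wrist 82535 z 0.17 tilt deg about: along x -0.1 along y -0.04 [array([563.7,  74.2]), array([136.6,  62.3]), np.float64(74.6)]
t 21.87 pos [0.5541 0.0383 0.2122] rot [-90.     0.   -15.39] F [-0.8  0.2 -5.2] q [  4.    4.8  -0.2  85.    0.  109.3] open 0.0604
shift cm [ 0.   -0.08 -0.05] turn [ 0.    0.01 -0.  ]
```

View pics/o_scene.png

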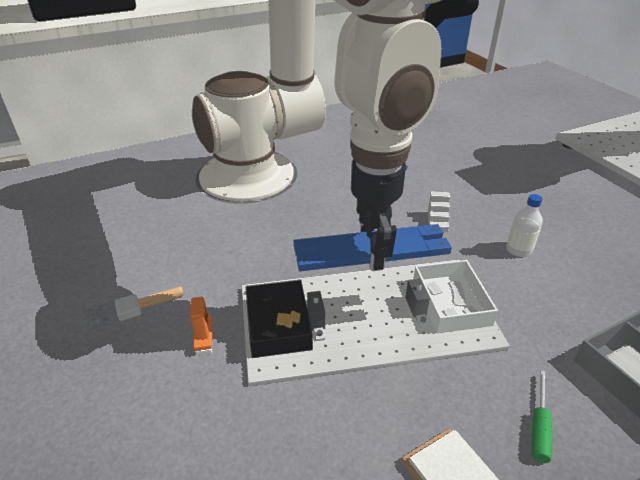

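View pics/o_side.png

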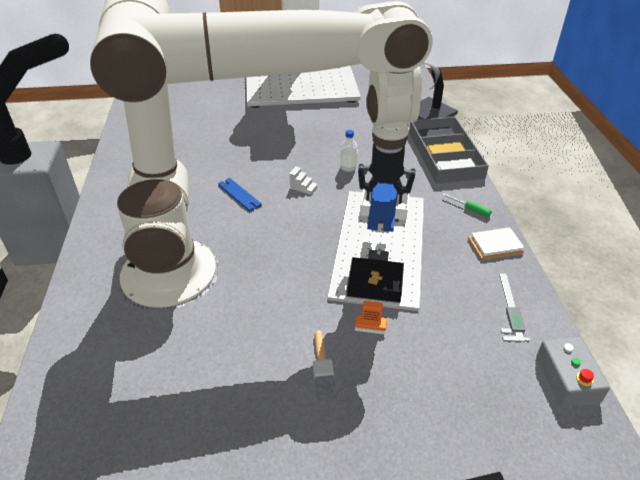

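The carrier is level, with its underside about 99 mm above the blocks. The scraper is upright, the offcuts are in the black bin, and the bystanders have not moved. Handing in.

```bash
python3 -c "
from workcell import bot,sensors
print(bot.job_done()); print(sensors.get_obs()['time'])"
```

```text
the job is handed in; nothing more can be done
None
the job is handed in; nothing more can be done
```

The job is finished and handed in at about 22 s of the 72 s allowed.

- **Wiping:** I gripped the scraper and wiped all three offcuts in one direction over the carrier's end into the black scrap bin. The last wrist and scene pictures show the brass in that bin and none on the carrier or in the white bin. The carrier did not shift on its dowels, and forces stayed below about 8 N in every reading.
- **Scraper:** it stands upright on the bare bench, about 6 cm off the black-bin end of the fixture plate.
- **Carrier:** I gripped it across the middle with 90 N and lifted it straight up. It is held still with its underside about 9.9 cm above the riser blocks. The wrist camera measured it level within 0.1°.
- **Check that disagreed:** the scene camera gave a 1° tilt across the carrier's width. I put that down to the carrier's side face being mixed into the fit. The side camera's fit had only about 20 points and was not usable.
- **Bystanders:** the bottle, gauge and brush look unmoved in the pictures. I did not measure them again.

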